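Fetch the rear carton from the roller lane

ROBOT

A 6-joint arm with a two-finger parallel gripper is mounted at the origin on the work surface. World frame = base frame: x ahead of the robot, y to its left, z up, the work surface at z = 0. Lengths are in mm, angles in degrees, forces in N, time in s.
With the tool pointing down it reaches from about 300 to 850 mm from the base axis. Payload 4.2 kg.
Tool frame: the origin (TCP) lies midway between the tips of the shut fingers; the grasp point (between the pads) lies 19 mm behind it; z points along the fingers, y is the line along which they close (so a half turn about z gives the same grasp; the last joint's range is limited). The gripper opens to 91 mm and grips with 3 to 60 N. Pads are 32 mm wide; open, the fingers measure 118 mm over their backs; the gripper's body (76 mm by 178 mm) begins 60 mm behind the grasp point.
Start: joints at [73.281, 18.312, 89.639, -0, 72.044, -1.146], TCP at [154.37, 553.907, 213.976] pointing down, gripper open.
Joint ranges: [-177.97, 177.97], [-48.28, 115.42], [12.27, 149.76], [-77.06, 257.06], [2.81, 150.46], [-146.56, 146.56]. Speed limits (degrees/s): [147.25, 147.25, 180, 180, 180, 180].

INTERFACE

Orientations are given as [roll, pitch, yaw] about the fixed x, y, z axes, in that order (R = Rz(yaw) Ry(pitch) Rx(roll)).
In Python, from workcell import env gives the robot as it stands.
- The arm moves only by the shell command python3 -m jog 'ROWS' [FORCE]. ROWS is a JSON object of lists of equal length, an entry for each row: "jaw": the finger opening in mm, from 0 to 91.2; "slide": the shift along the tool's x, y, z in units of 30 mm (1.0 is 30 mm), a list of three; "spin": the turn about the tool's z in units of 8 degrees (1.0 is 8 degrees). In form: {"jaw": [jaw, ...], "slide": [[dx, dy, dz], ...], "spin": [spin, ...]}. A call has 1 to 10 rows; each row shifts and turns the commanded pose from where the row before left it, along the tool's axes as they then stand; what a row does not reach is not made up. A row lasts 1/10 s, in which the tool goes at most 50 mm and 8.59 degrees, less where a joint would pass 70% of its speed; a pose out of reach is approached as far as the arm can. A call is refused whole if a number of a shift passes 1 or a number of a turn 1, either way. A call with a gripper value outside its range is refused whole. The fingers move at their own pace and stop on an object; FORCE is the grip in N (left out, the last holds). Time passes only in rows, so rows that do not move let the fingers close. It gives the time, the measured TCP pose, the force, the opening and the grip force at its end, in the units of the state.
- env.state(): the state, without advancing time (a new reading comes with each control period).
- env.grab_frame(name): name is "scene" or "top" or "wrist"; returns the picture (400x640x3 uint8, red, green, blue); there is no depth.
- env.camera_model(name): a dict with "fx", "fy", "cx", "cy" (pixels), "D" ([k1, k2, p1, p2, k3] as OpenCV has them; the pictures are not rectified), "camera_from_world" (4x4, takes a point from world to camera coordinates). Camera axes: x right, y up, looking along -z (the intrinsics and any distortion apply to the point x, -y, -z); pixel columns grow to the right and rows downward; lengths in mm; the calibration is good to about 2 mm. A picture is of the moment at which its call begins: read the wrist's pose just before it. camera_model takes no time and is no camera call; for the wrist camera it gives the pose at the moment of the call.
- env.job_done(): hands the job in; it is judged then, once.
The state is a dict: "time_s": time; "qpos": joint angles; "qvel": joint speeds; "effort": joint torques, N m; "ee_pos": TCP position; "ee_rot": TCP orientation; "force": force on the tool from outside, world axes, zero at the start; "torque": the same for the moment, N m; "gripper_width": finger opening in mm; "gripper_force": force on a finger pad.
Only numpy, scipy, OpenCV 4.12 (cv2) and the standard library are available. Lean on these libraries where they do the work, as an engineer would, in place of code of your own. Each camera call takes 0.05 s, during which the arm holds its last target. There are 200 camera calls.

TASK

The green carton of screws is needed for the next job, but it stands third in the roller lane, under the wire deck, behind the red and the blue carton. Take the two cartons in front of it out of the lane and stand them side by side on the black rubber mat, then stand the green carton in the yellow tray. Finally put the other two back on the rollers of the same lane so that the opened red carton ends up at the front stop, to be used up first, and the sealed blue one right behind it; never tip the opened carton, and leave the tins in the other lane, the spray can and the roll of tape where they are.

Things in the scene. Friction and masses are not known exactly. Their poses are not given: they have to be found in the camera images.
- carton_red: Opened cardboard carton, lid gone, brass screws inside, red rim and red side band; 70 x 52 x 55 mm high. Origin: centre of the underside; x along the length, y across the 52 mm width (grasp across it), z up. 0.3 to 0.55 kg. Starts in the roller lane, lengthwise, first or second from the stop.
- carton_blue: Sealed cardboard carton with blue lid and blue side band; 70 x 52 x 55 mm high. Origin: centre of the underside; x along the length, y across the 52 mm width (grasp across it), z up. 0.3 to 0.55 kg. Starts in the roller lane, lengthwise, first or second from the stop. Cartons on the rollers roll down (about 0.1 m/s) to the stop or the carton ahead, so all move up when the front one is taken.
- carton_green: Sealed cardboard carton with green lid and green side band; 70 x 52 x 55 mm high. Origin: centre of the underside; x along the length, y across the 52 mm width (grasp across it), z up. 0.3 to 0.55 kg. Starts in the roller lane, lengthwise, third from the stop, under the wire deck; the three centres start 37, 107 and 176 mm from the stop.
- rack: Fixed rack, two roller lanes falling 6 deg to the robot. Origin: bench level, under the inner face of the orange front stop, mid carton lane; x up the lane, y to the tin lane, z up. Roller tops z = 55 mm + 0.105 x, to x = 335. Channel 66 wide, 80 beyond x = 235; guides 12, stop 22 above rollers. Wire deck (z 154-162) over x 86-209; free from above: front (carton at x 37) and loading end (x 275).
- mat: Fixed black ribbed rubber bench mat, 250 (x) x 140 (y) x 4 mm thick, on the bench to one side of the rack; room for two cartons along its x (say 55 mm either side of the middle). Origin: centre of its underside.
- tray: Fixed yellow steel tray, 180 (x) x 130 (y) x 18 mm high, walls and floor 4 mm, open at the top, on the bench on the other side of the rack. Origin: centre of its underside.
- tin_front: Flat grey-lidded steel tin, 74 x 44 x 22 mm high, at the stop of the rack's other lane, whose middle is 100 mm (rack y) from that of the carton lane; leave it. Origin: centre of its underside.
- tin_back: The same kind of flat tin, second in the rack's other lane, under the wire deck; leave it. Origin: centre of its underside.
- spray_can: Upright spray can with a blue label, 66 mm diameter, 190 mm high, standing on the bench beside the far end of the rack; leave it. Origin: centre of its underside.
- tape_roll: Roll of yellow tape lying flat on the bench, 100 mm diameter, 25 mm high; leave it. Origin: centre of its underside.
Not all that is in view belongs to the job. Leave any purple look-alike of the carton_red alone. Of the things like the carton_blue, leave any that is purple; of the rest the larger one is meant.

How it is judged:
By the outcome, as a careful person would: the job done as asked, in the order asked, and still so for the second after the job is handed in, with the robot touching nothing.
It also fails if it takes over 138 s, if anything falls off the work surface, if the arm or the gripper's body presses on something with over 40 N, if the wrist force passes 120 N, or if a joint passes its speed limit or range.

## Working session

There is one attempt and no reset: what is moved stays moved. The work goes in short steps, Python scripts to look and compute and a shell command to move; the robot and the scene stay as the last step left them, time stands still between calls to the robot, and variables do not carry over. Pictures are saved under pics/ and viewed, at most 14 in all, crops included, and the job is handed in when it is done.

```bash
ls; mkdir -p pics; cat > h.py <<'E'
import numpy as np, cv2, json
from workcell import env
def model(n):
    m=env.camera_model(n); K=np.array([[m['fx'],0,m['cx']],[0,m['fy'],m['cy']],[0,0,1.]]); return K,np.array(m['D'],float),np.array(m['camera_from_world'])
def ray(n,uv,M=None):
    K,D,T=M or model(n)
    p=cv2.undistortPoints(np.array(uv,float).reshape(-1,1,2),K,D).reshape(-1,2)
    d=np.c_[p[:,0],-p[:,1],-np.ones(len(p))]@T[:3,:3]
    return -T[:3,:3].T@T[:3,3], d
def onz(n,uv,z,M=None):
    o,d=ray(n,uv,M); return o+d*((np.asarray(z)-o[2])/d[:,2])[:,None]
def proj(n,P,M=None):
    K,D,T=M or model(n)
    q=np.atleast_2d(P)@T[:3,:3].T+T[:3,3]; q=q*[1,-1,-1]
    return cv2.projectPoints(q.reshape(-1,1,3),np.zeros(3),np.zeros(3),K,D)[0].reshape(-1,2)
def grab(n,f=None):
    M=model(n); im=cv2.cvtColor(env.grab_frame(n),cv2.COLOR_RGB2BGR)
    if f: cv2.imwrite('pics/'+f,im)
    return im,M
E
python3 - <<'E'
from h import *
for n in ('scene','top'): 
    im,M=grab(n,n+'0.png'); o,_=ray(n,[[320,200]],M); print(n,o,M[0][0,0])
s=env.state();print(s)
E
```

```text
pics
scene [1217.1980541  -516.49132546 1025.38353078] 486.8905118443522
top [ 321.50965153   24.65792629 1221.92947843] 482.51795121347317
{'time_s': 0.1, 'qpos': array([ 7.32819995e+01,  1.83461817e+01,  8.96971744e+01,  5.97546111e-04,
        7.20453746e+01, -1.14472606e+00]), 'qvel': array([-0.00912062, -0.09251762, -0.11690047, -0.06305226,  0.1400333 ,
        0.03898585]), 'effort': array([-6.96321749e-04, -4.13338852e+01, -2.32509989e+01,  7.28663639e-02,
        4.21170867e-02, -5.81899644e-05]), 'ee_pos': array([154.22749753, 553.46999234, 213.2375645 ]), 'ee_rot': array([-1.79911298e+02, -2.34070132e-03,  1.64426539e+02]), 'force': array([-0.17325375,  0.65835851,  0.65280428]), 'torque': array([-0.05608529, -0.02600951,  0.04145311]), 'gripper_force': 0.0, 'gripper_width': 91.1526349619237}
```

View pics/scene0.png

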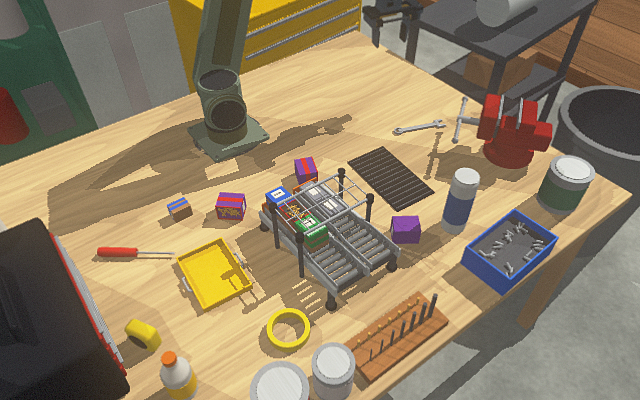

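View pics/top0.png

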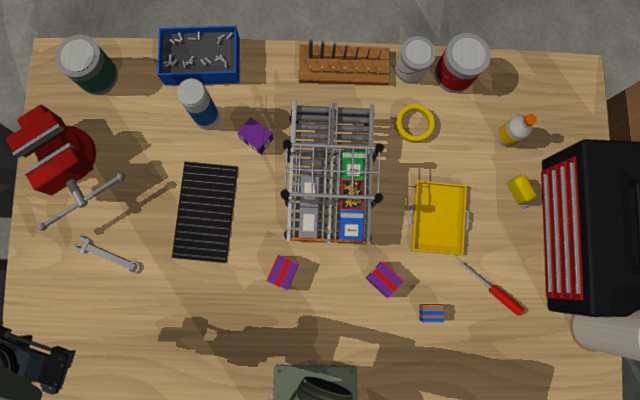

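The scene shows the rack in the middle, mat on the left, tray on the right. In the top view the blue lid is at (351,226), red with screws at (351,193), and green at (353,163), so the lane order is blue, red, green. Candidates for blue or red:
- Purple look-alikes at (283,272), (385,280) and (255,136): left alone because of their colour.
- Small blue-striped carton at (432,313): left alone because it is the smaller one.
- Larger blue-lidded carton in the lane at (351,226): this is the one meant.

I'll confirm it in a crop.

```bash
python3 - <<'E'
from h import *
im=cv2.imread('pics/top0.png'); M=model('top')
cv2.imwrite('pics/crop0.png',cv2.resize(im[90:330,160:480],None,fx=2.5,fy=2.5,interpolation=cv2.INTER_CUBIC))
hsv=cv2.cvtColor(im,cv2.COLOR_BGR2HSV)
def m(name,lo,hi,roi,z):
    k=cv2.inRange(hsv,lo,hi); R=np.zeros_like(k); x0,y0,x1,y1=roi; R[y0:y1,x0:x1]=k[y0:y1,x0:x1]
    ys,xs=np.nonzero(R); r=cv2.minAreaRect(np.c_[xs,ys].astype(np.float32))
    b=cv2.boxPoints(r); W=onz('top',b,z,M); c=onz('top',[r[0]],z,M)[0]
    e=W[1]-W[0]; f=W[2]-W[1]
    print(name,len(xs),'px',np.round(r[0],1),'world',np.round(c,1),'sides',round(np.linalg.norm(e),1),round(np.degrees(np.arctan2(e[1],e[0])),1),round(np.linalg.norm(f),1),round(np.degrees(np.arctan2(f[1],f[0])),1))
m('blue',(100,120,60),(125,255,255),(330,205,375,250),114)
m('green',(45,100,50),(85,255,255),(330,140,375,185),128)
m('red',(0,150,60),(6,255,255),(330,175,375,212),121)
m('tray',(22,140,90),(32,255,255),(395,165,485,270),18)
m('mat',(0,0,0),(180,255,60),(165,155,245,270),4)
E
```

```text
blue 394 px [350.8 224.6] world [440.2 -73.2 114. ] sides 68.4 -1.4 54.7 -90.9
green 327 px [352.5 164.5] world [579.3 -74.7 128. ] sides 53.9 -88.4 69.2 -179.7
red 116 px [351.5 194.5] world [509.7 -73.6 121. ] sides 53.7 -88.6 68.3 -179.7
tray 3577 px [439.2 217.4] world [ 473.7 -307.4   18. ] sides 181.9 -4.2 135.3 -92.2
mat 4595 px [204.7 211.8] world [476.6 289.    4. ] sides 249.7 -3.4 141.4 -95.7
```

View pics/crop0.png

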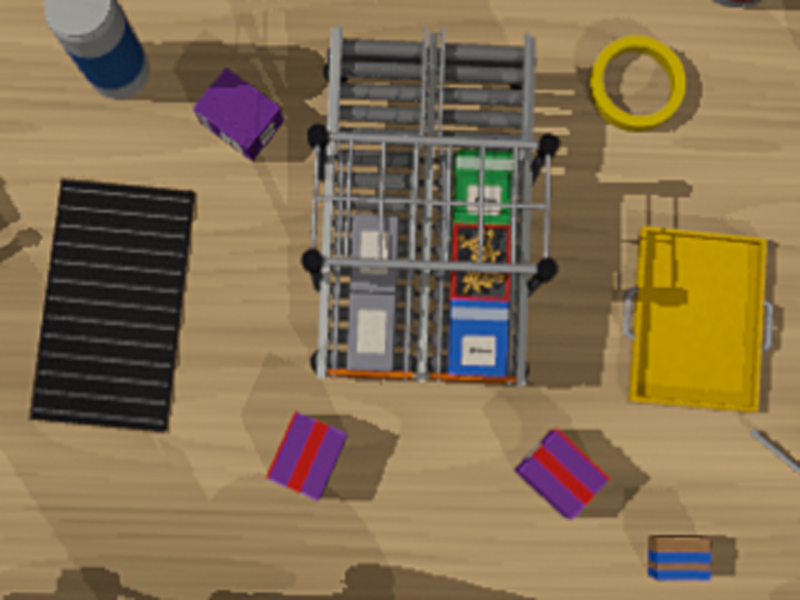

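The crop confirms it: in the lane from the stop come blue (480,338), red with screws (480,260) and green (483,185). The three purple ones and the small striped box are decoys. The rack axis is about -0.6° and its origin is near (403,-73).

```bash
cat >> h.py <<'E'
def vec(p0,yaw,p1):
    """tool-axis slide units from p0 to p1 with tool down at yaw"""
    a=np.radians(yaw); R=np.array([[np.cos(a),np.sin(a),0],[np.sin(a),-np.cos(a),0],[0,0,-1]])
    return np.round(R.T@(np.array(p1,float)-p0)/30,3)
def plan(yaw,*pts):
    s=env.state(); p=s['ee_pos']; print('t',s['time_s'],'now',np.round(p,1),'rot',np.round(s['ee_rot'],2))
    y0=s['ee_rot'][2]; print('spin',round(((y0-yaw+180)%360-180)/8,3))
    for q in pts: print(q,vec(p,yaw,q)); p=np.array(q,float)
def rack(x,y=0,z=0):
    a=np.radians(-0.6); return [403.2+x*np.cos(a)-y*np.sin(a), -72.9+x*np.sin(a)+y*np.cos(a), z]
E
python3 - <<'E'
from h import *
plan(179.4,rack(32,0,215),rack(32,0,84))
M=model('top')
print(onz('top',[[288,196],[378,197.5],[287,144],[379,148]],160,M)-np.array(rack(0)))
E
```

```text
t 0.1 now [154.2 553.5 213.2] rot [-179.91   -0.    164.43]
spin -1.872
[np.float64(435.1982454196964), np.float64(-73.23509709171987), 215] [ -9.584 -20.791  -0.059]
[np.float64(435.1982454196964), np.float64(-73.23509709171987), 84] [0.    0.    4.367]
[[ 93.11043328 144.47001172 160.        ]
 [ 94.39924069 -56.83247044 160.        ]
 [212.39012849 150.18219598 160.        ]
 [208.64712154 -59.04630939 160.        ]]
```

```bash
python3 -m jog '{"jaw":[91,91,91,91,91,91,91,91,91,91],"slide":[[0,0,0],[0,0,0],[-0.48,-0.99,0],[-0.48,-0.99,0],[-0.48,-0.99,0],[-0.48,-0.99,0],[-0.48,-0.99,0],[-0.48,-0.99,0],[-0.48,-0.99,0],[-0.48,-0.99,0]],"spin":[-0.936,-0.936,0,0,0,0,0,0,0,0]}' 30
python3 -m jog '{"jaw":[91,91,91,91,91,91,91,91,91,91],"slide":[[-0.48,-0.99,0],[-0.48,-0.99,0],[-0.48,-0.99,0],[-0.48,-0.99,0],[-0.48,-0.99,0],[-0.48,-0.99,0],[-0.48,-0.99,0],[-0.48,-0.99,0],[-0.48,-0.99,0],[-0.48,-0.99,0]],"spin":[0,0,0,0,0,0,0,0,0,0]}'
python3 -m jog '{"jaw":[91,91,91,91],"slide":[[0,-0.99,0],[-0.0,-0.99,0],[0,0,0],[0,0,0]],"spin":[0,0,0,0]}'
python3 - <<'E'
from h import *
plan(179.4,rack(32,0,215),rack(32,0,84))
grab('wrist','w1.png')
E
```

```text
time_s: 1.1
ee_pos: [267.2, 313.7, 213.7]
ee_rot: [-180.0, -0.0, 179.4]
force: [-0.2, 0.5, -0.1]
gripper_width: 91.2
gripper_force: 0.0
time_s: 2.1
ee_pos: [408.1, 15.3, 213.7]
ee_rot: [180.0, -0.0, 179.4]
force: [0.2, -0.6, 0.7]
gripper_width: 91.2
gripper_force: 0.0
time_s: 2.5
ee_pos: [407.1, -42.8, 213.6]
ee_rot: [180.0, -0.0, 179.3]
force: [1.0, 0.8, -0.4]
gripper_width: 90.7
gripper_force: 0.0
t 2.5 now [407.1 -42.8 213.6] rot [ 1.7995e+02 -4.0000e-02  1.7930e+02]
spin -0.013
[np.float64(435.1982454196964), np.float64(-73.23509709171987), 215] [-0.948 -1.004 -0.046]
[np.float64(435.1982454196964), np.float64(-73.23509709171987), 84] [0.    0.    4.367]
```

View pics/w1.png

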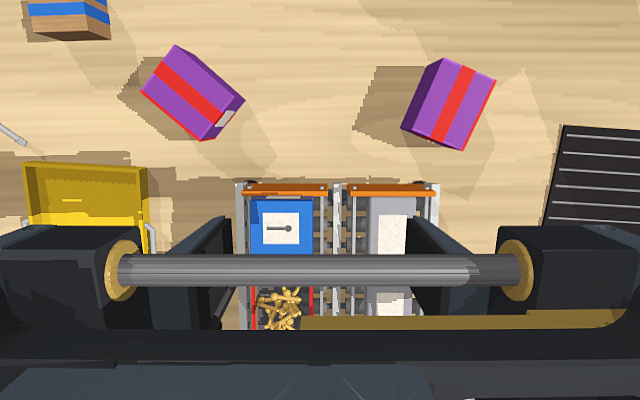

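The wrist view looks back towards the robot and shows the blue lid at about (281,227), the orange stop at (287,190) and the tins at (385,240). I'll use it to refine the lateral position.

```bash
python3 - <<'E'
from h import *
im=cv2.imread('pics/w1.png'); M=model('wrist')
k=cv2.inRange(cv2.cvtColor(im,cv2.COLOR_BGR2HSV),(100,150,60),(125,255,255))
for r in (215,230,245):
    xs=np.nonzero(k[r,230:330])[0]+230; W=onz('wrist',[[xs[0],r],[xs[-1]+1,r]],114,M); print(np.round(W,1).tolist(), 'mid',W[:,1].mean())
W=onz('wrist',[[281,199]],110,M);print('front edge',W)
E
```

```text
[[418.1, -99.3, 114.0], [418.7, -47.6, 114.0]] mid -73.42351647218099
[[431.0, -100.0, 114.0], [431.6, -47.8, 114.0]] mid -73.8854810601581
[[444.2, -99.9, 114.0], [444.8, -47.9, 114.0]] mid -73.940514364842
front edge [[405.83570019 -73.78920433 110.        ]]
```

```bash
python3 -m jog '{"jaw":[91,91,91,91,91,91,91,91],"slide":[[-0.47,-0.51,0],[-0.47,-0.51,0],[0,0,0.9],[0,0,0.9],[0,0,0.9],[0,0,0.9],[0,0,0.7],[0,0,0]],"spin":[0,0,0,0,0,0,0,0]}'
python3 -m jog '{"jaw":[40,40,40,40,40,40,40,40],"slide":[[0,0,0],[0,0,0],[0,0,0],[0,0,0],[0,0,0],[0,0,0],[0,0,0],[0,0,0]],"spin":[0,0,0,0,0,0,0,0]}' 30
```

```text
time_s: 3.35
ee_pos: [433.1, -72.0, 82.7]
ee_rot: [179.9, -0.4, 179.5]
force: [-0.2, 0.0, -0.1]
gripper_width: 91.1
gripper_force: 0.0
time_s: 4.15
ee_pos: [435.6, -74.1, 85.5]
ee_rot: [-180.0, 0.1, 179.4]
force: [-1.3, -1.0, 5.7]
gripper_width: 51.8
gripper_force: 30.0
```

```bash
python3 -m jog '{"jaw":[40,40,40,40,40,40,40],"slide":[[0,0,-0.5],[0,0,-0.9],[0,0,-0.9],[0,0,-0.9],[0,0,-0.9],[0,0,-0.9],[0,0,0]],"spin":[0,0,0,0,0,0,0.49]}' 30
python3 - <<'E'
from h import *
plan(175.5,[527,285,230],[527,285,50],[527,285,37])
im,M=grab('top','t1.png'); 
E
```

```text
time_s: 4.85
ee_pos: [436.8, -73.7, 237.6]
ee_rot: [180.0, 0.3, 175.4]
force: [-0.0, 1.0, -3.6]
gripper_width: 52.0
gripper_force: 30.0
t 4.85 now [436.8 -73.7 237.6] rot [179.99   0.33 175.38]
spin -0.014
[527, 285, 230] [-2.059 12.154  0.252]
[527, 285, 50] [0. 0. 6.]
[527, 285, 37] [0.    0.    0.433]
```

```bash
python3 -m jog '{"jaw":[40,40,40,40,40,40,40,40,40,40],"slide":[[-0.16,0.935,0],[-0.16,0.935,0],[-0.16,0.935,0],[-0.16,0.935,0],[-0.16,0.935,0],[-0.16,0.935,0],[-0.16,0.935,0],[-0.16,0.935,0],[-0.16,0.935,0],[-0.16,0.935,0]],"spin":[0,0,0,0,0,0,0,0,0,0]}' 30
python3 -m jog '{"jaw":[40,40,40,40,40,40,40,40,40],"slide":[[-0.16,0.935,0],[-0.16,0.935,0],[-0.16,0.935,0],[0,0,0],[0,0,0.95],[0,0,0.95],[0,0,0.95],[0,0,0.95],[0,0,0]],"spin":[0,0,0,0,0,0,0,0,0]}' 
python3 - <<'E'
from h import *
plan(175.5,[527,285,50],[527,285,37])
im,M=grab('scene','s1.png'); cv2.imwrite('pics/s1c.png',cv2.resize(im[80:300,220:520],(780,572)))
E
```

```text
time_s: 5.9
ee_pos: [504.2, 203.2, 233.0]
ee_rot: [-179.9, -0.2, 175.6]
force: [-0.2, -0.9, -3.8]
gripper_width: 51.6
gripper_force: 30.0
time_s: 6.8
ee_pos: [522.1, 282.5, 115.5]
ee_rot: [-179.6, -0.6, 175.5]
force: [-1.4, -1.1, -4.3]
gripper_width: 52.1
gripper_force: 30.0
t 6.8 now [522.1 282.5 115.5] rot [-179.62   -0.64  175.5 ]
spin 0.0
[527, 285, 50] [-0.155  0.096  2.184]
[527, 285, 37] [0.    0.    0.433]
```

View pics/s1c.png

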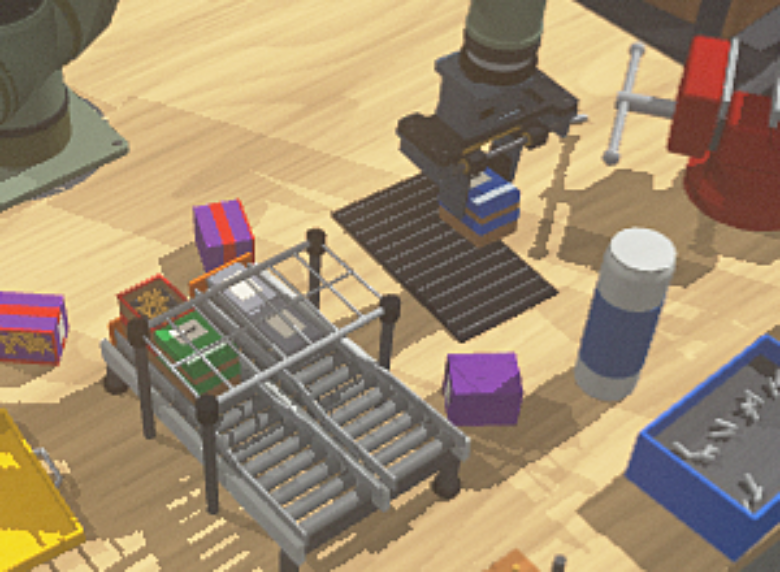

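The blue carton hangs nearly level over the mat at (485,210). Red has rolled to the stop at (155,295) and green is behind it.

```bash
python3 -m jog '{"jaw":[40,40,40,40,40,40,40],"slide":[[-0.05,0.05,0.8],[0,0,0.8],[0,0,0.5],[0,0,0.1],[0,0,0.15],[0,0,0],[0,0,0]],"spin":[0,0,0,0,0,0,0]}' 
python3 -m jog '{"jaw":[40,40,40,40,40],"slide":[[0,0,0.1],[0,0,0.08],[0,0,0.08],[0,0,0],[0,0,0]],"spin":[0,0,0,0,0]}' 
```

```text
time_s: 7.55
ee_pos: [528.5, 286.7, 51.6]
ee_rot: [179.9, 0.1, 175.5]
force: [-0.7, 0.7, -4.2]
gripper_width: 51.9
gripper_force: 30.0
time_s: 8.05
ee_pos: [527.7, 286.3, 42.5]
ee_rot: [-180.0, -0.0, 175.5]
force: [-0.5, -0.1, -3.4]
gripper_width: 51.7
gripper_force: 30.0
```

```bash
python3 -m jog '{"jaw":[40,40,40,40,40,40],"slide":[[0,0,0.07],[0,0,0.07],[0,0,0.07],[0,0,0.0],[0,0,0],[0,0,0]],"spin":[0,0,0,0,0,0]}' 
python3 -m jog '{"jaw":[40,40,40,40],"slide":[[0,0,0.05],[0,0,0.05],[0,0,0],[0,0,0]],"spin":[0,0,0,0]}' 
```

```text
time_s: 8.65
ee_pos: [527.9, 286.4, 36.4]
ee_rot: [180.0, 0.0, 175.5]
force: [-0.8, -0.4, -3.3]
gripper_width: 52.2
gripper_force: 30.0
time_s: 9.05
ee_pos: [528.0, 286.4, 34.1]
ee_rot: [180.0, 0.0, 175.5]
force: [-1.2, -0.3, 2.5]
gripper_width: 52.0
gripper_force: 30.0
```

```bash
python3 -m jog '{"jaw":[91,91,91,91,91,91,91,91,91,91],"slide":[[0,0,0.0],[0,0,0],[0,0,0],[0,0,0],[0,0,0],[0,0,-0.5],[0,0,-0.9],[0,0,-0.9],[0,0,-0.9],[0,0,-0.9]],"spin":[0,0,0,0,0,0,0,0,0,0]}' 
python3 -m jog '{"jaw":[91,91,91,91,91],"slide":[[0,0,-0.9],[0,0,-0.9],[0,0,0],[0,0,0],[0,0,0]],"spin":[0,0,0,-0.49,0]}' 
python3 - <<'E'
from h import *
plan(179.4,[rack(32)[0],-73.7,215],[rack(32)[0],-73.7,84])
im,M=grab('top','t2.png'); hsv=cv2.cvtColor(im,cv2.COLOR_BGR2HSV)
k=cv2.inRange(hsv,(0,150,60),(6,255,255)); ys,xs=np.nonzero(k[205:245,330:375]); print('red',xs.min()+330,xs.max()+330,ys.min()+205,ys.max()+205)
r=cv2.minAreaRect(np.c_[xs+330,ys+205].astype(np.float32)); print(onz('top',[r[0]],114,M))
grab('wrist','w2.png')
E
```

```text
time_s: 10.05
ee_pos: [527.7, 286.3, 157.4]
ee_rot: [180.0, -0.0, 175.5]
force: [-0.6, 0.6, -0.5]
gripper_width: 91.0
gripper_force: 0.0
time_s: 10.55
ee_pos: [527.3, 286.1, 209.3]
ee_rot: [-180.0, -0.1, 179.4]
force: [-0.1, 0.4, -0.0]
gripper_width: 91.5
gripper_force: 0.0
t 10.55 now [527.3 286.1 209.3] rot [-1.7996e+02 -8.0000e-02  1.7940e+02]
spin -0.0
[np.float64(435.1982454196964), -73.7, 215] [  2.944 -12.024  -0.189]
[np.float64(435.1982454196964), -73.7, 84] [0.    0.    4.367]
red 339 363 210 240
[[439.75117783 -72.96552303 114.        ]]
```

View pics/w2.png

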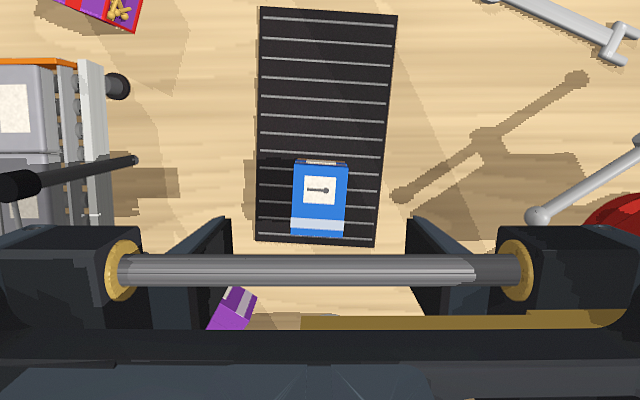

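Blue stands upright on the mat at (320,200) px, well inside the edges. Next is red.

```bash
python3 -m jog '{"jaw":[91,91,91,91,91,91,91,91,91,91],"slide":[[0.226,-0.925,0],[0.226,-0.925,0],[0.226,-0.925,0],[0.226,-0.925,0],[0.226,-0.925,0],[0.226,-0.925,0],[0.226,-0.925,0],[0.226,-0.925,0],[0.226,-0.925,0],[0.226,-0.925,0]],"spin":[0,0,0,0,0,0,0,0,0,0]}' 
python3 -m jog '{"jaw":[91,91,91,91,91,91],"slide":[[0.226,-0.925,0],[0.226,-0.925,0],[0.226,-0.925,0],[0,0,0],[0,0,0],[0,0,0]],"spin":[0,0,0,0,0,0]}' 
python3 - <<'E'
from h import *
plan(179.4,[rack(32)[0],-73.7,84])
E
```

```text
time_s: 11.65
ee_pos: [456.4, 8.5, 209.8]
ee_rot: [180.0, -0.0, 179.3]
force: [0.7, -0.2, 0.5]
gripper_width: 90.9
gripper_force: 0.0
time_s: 12.25
ee_pos: [436.0, -72.8, 210.1]
ee_rot: [180.0, -0.0, 179.4]
force: [-0.7, 0.8, 0.3]
gripper_width: 90.9
gripper_force: 0.0
t 12.25 now [436.  -72.8 210.1] rot [ 1.7996e+02 -2.0000e-02  1.7941e+02]
spin 0.001
[np.float64(435.1982454196964), -73.7, 84] [ 0.027 -0.03   4.203]
```

```bash
python3 -m jog '{"jaw":[91,91,91,91,91,91,91],"slide":[[0.02,-0.03,0.7],[0,0,0.9],[0,0,0.9],[0,0,0.9],[0,0,0.6],[0,0,0.2],[0,0,0]],"spin":[0,0,0,0,0,0,0]}'
python3 -m jog '{"jaw":[40,40,40,40,40,40,40,40],"slide":[[0,0,0],[0,0,0],[0,0,0],[0,0,0],[0,0,0],[0,0,0],[0,0,0],[0,0,0]],"spin":[0,0,0,0,0,0,0,0]}' 30
python3 -m jog '{"jaw":[40,40,40,40,40,40,40,40,40],"slide":[[0,0,-0.3],[0,0,-0.5],[0,0,-0.7],[0,0,-0.8],[0,0,-0.9],[0,0,-0.9],[0,0,-0.6],[0,0,-0.3],[0,0,0]],"spin":[0,0,0,0,0,0,0,0,0.49]}' 30
python3 - <<'E'
from h import *
plan(175.5,[417,293.5,230],[417,293.5,39])
E
```

```text
time_s: 12.95
ee_pos: [435.1, -73.6, 83.8]
ee_rot: [180.0, -0.1, 179.5]
force: [-0.3, 0.0, 0.5]
gripper_width: 91.4
gripper_force: 0.0
time_s: 13.75
ee_pos: [435.5, -74.6, 84.6]
ee_rot: [-180.0, 0.0, 179.4]
force: [-0.5, -1.2, 4.3]
gripper_width: 52.2
gripper_force: 30.0
time_s: 14.65
ee_pos: [435.2, -74.3, 235.0]
ee_rot: [180.0, 0.0, 175.4]
force: [0.0, -0.0, -5.3]
gripper_width: 51.8
gripper_force: 30.0
t 14.65 now [435.2 -74.3 235. ] rot [1.7999e+02 3.0000e-02 1.7539e+02]
spin -0.014
[417, 293.5, 230] [ 1.566 12.174  0.165]
[417, 293.5, 39] [0.    0.    6.367]
```

```bash
python3 -m jog '{"jaw":[40,40,40,40,40,40,40,40,40,40],"slide":[[0.05,0.4,0],[0.09,0.7,0],[0.122,0.95,0],[0.122,0.95,0],[0.122,0.95,0],[0.122,0.95,0],[0.122,0.95,0],[0.122,0.95,0],[0.122,0.95,0],[0.122,0.95,0]],"spin":[0,0,0,0,0,0,0,0,0,0]}' 30
python3 -m jog '{"jaw":[40,40,40,40,40,40,40,40,40,40],"slide":[[0.122,0.95,0],[0.122,0.95,0],[0.103,0.8,0],[0.064,0.5,0],[0.035,0.27,0],[0,0,0.4],[0,0,0.8],[0,0,0.9],[0,0,0.9],[0,0,0.9]],"spin":[0,0,0,0,0,0,0,0,0,0]}' 
python3 -m jog '{"jaw":[40,40,40,40,40,40,40],"slide":[[0,0,0.9],[0,0,0.7],[0,0,0.3],[0,0,0.3],[0,0,0.1],[0,0,0.05],[0,0,0]],"spin":[0,0,0,0,0,0,0]}'
```

```text
time_s: 15.65
ee_pos: [420.8, 190.0, 233.1]
ee_rot: [-179.9, -0.2, 175.6]
force: [0.7, 0.3, -4.5]
gripper_width: 51.6
gripper_force: 30.0
time_s: 16.65
ee_pos: [416.8, 291.6, 115.6]
ee_rot: [-179.9, -0.0, 175.4]
force: [1.3, -0.2, -4.8]
gripper_width: 52.0
gripper_force: 30.0
time_s: 17.35
ee_pos: [417.8, 293.5, 47.4]
ee_rot: [179.9, 0.1, 175.5]
force: [0.1, 0.1, -4.8]
gripper_width: 51.7
gripper_force: 30.0
```

```bash
python3 -m jog '{"jaw":[40,40,40,40,40,40,40],"slide":[[0,0,0.1],[0,0,0.1],[0,0,0.08],[0,0,0.06],[0,0,0.05],[0,0,0],[0,0,0]],"spin":[0,0,0,0,0,0,0]}'
python3 -m jog '{"jaw":[40,40,40],"slide":[[0,0,0.04],[0,0,0],[0,0,0]],"spin":[0,0,0]}'
```

```text
time_s: 18.05
ee_pos: [417.4, 293.3, 35.2]
ee_rot: [180.0, 0.0, 175.5]
force: [-0.6, 0.7, -4.2]
gripper_width: 52.2
gripper_force: 30.0
time_s: 18.35
ee_pos: [417.3, 293.3, 33.9]
ee_rot: [180.0, -0.0, 175.5]
force: [0.1, 0.5, -4.9]
gripper_width: 51.8
gripper_force: 30.0
```

```bash
python3 -m jog '{"jaw":[40,40,40],"slide":[[0,0,0.04],[0,0,0],[0,0,0]],"spin":[0,0,0]}'
python3 -m jog '{"jaw":[40,40,40],"slide":[[0,0,0.04],[0,0,0],[0,0,0]],"spin":[0,0,0]}'
```

```text
time_s: 18.65
ee_pos: [417.6, 293.4, 33.3]
ee_rot: [180.0, 0.0, 175.5]
force: [-0.6, -1.5, 1.6]
gripper_width: 52.0
gripper_force: 30.0
time_s: 18.95
ee_pos: [418.1, 293.4, 32.8]
ee_rot: [180.0, 0.1, 175.5]
force: [-0.8, -1.9, 7.3]
gripper_width: 51.8
gripper_force: 30.0
```

Contact is made. Release, then go back to the lane for green.

```bash
python3 -m jog '{"jaw":[91,91,91,91,91,91,91,91,91,91],"slide":[[0,0,0.0],[0,0,0],[0,0,0],[0,0,0],[0,0,0],[0,0,-0.5],[0,0,-0.9],[0,0,-0.9],[0,0,-0.9],[0,0,-0.9]],"spin":[0,0,0,0,0,0,0,0,0,0]}' 
python3 -m jog '{"jaw":[91,91,91,91,91],"slide":[[0,0,-0.9],[0,0,-0.9],[0,0,0],[0,0,0],[0,0,0]],"spin":[0,0,0,-0.49,0]}' 
python3 - <<'E'
from h import *
plan(179.4,[rack(32)[0],-73.7,215],[rack(32)[0],-73.7,84])
im,M=grab('top','t3.png'); hsv=cv2.cvtColor(im,cv2.COLOR_BGR2HSV)
k=cv2.inRange(hsv,(45,100,50),(85,255,255)); ys,xs=np.nonzero(k[190:255,330:375]);
r=cv2.minAreaRect(np.c_[xs+330,ys+190].astype(np.float32)); print(onz('top',[r[0]],114,M),len(xs))
grab('wrist','w3.png')
E
```

```text
time_s: 19.95
ee_pos: [417.1, 293.2, 155.5]
ee_rot: [-180.0, -0.0, 175.5]
force: [-0.1, -0.1, -0.6]
gripper_width: 91.4
gripper_force: 0.0
time_s: 20.45
ee_pos: [416.9, 293.0, 207.7]
ee_rot: [-180.0, -0.1, 179.4]
force: [-0.6, -0.7, -0.5]
gripper_width: 91.3
gripper_force: 0.0
t 20.45 now [416.9 293.  207.7] rot [-1.7996e+02 -7.0000e-02  1.7940e+02]
spin 0.0
[np.float64(435.1982454196964), -73.7, 215] [ -0.739 -12.216  -0.243]
[np.float64(435.1982454196964), -73.7, 84] [0.    0.    4.367]
[[440.83499763 -73.36638323 114.        ]] 412
```

View pics/w3.png

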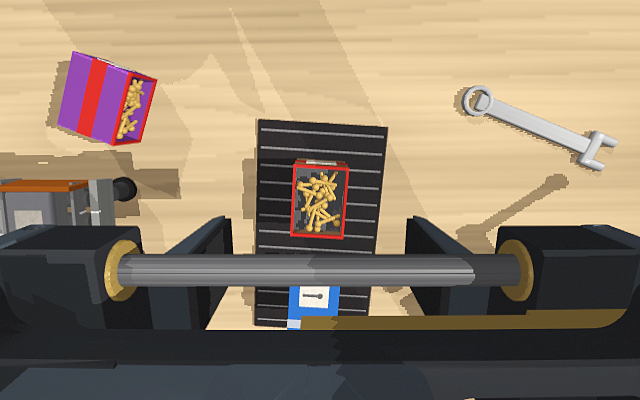

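Red stands upright with its screws at (321,200) px on the mat, and blue is beside it at (314,300). Green is at the front stop.

```bash
python3 -m jog '{"jaw":[91,91,91,91,91,91,91,91,91,91],"slide":[[-0.057,-0.94,0],[-0.057,-0.94,0],[-0.057,-0.94,0],[-0.057,-0.94,0],[-0.057,-0.94,0],[-0.057,-0.94,0],[-0.057,-0.94,0],[-0.057,-0.94,0],[-0.057,-0.94,0],[-0.057,-0.94,0]],"spin":[0,0,0,0,0,0,0,0,0,0]}' 
python3 -m jog '{"jaw":[91,91,91,91,91,91],"slide":[[-0.057,-0.94,0],[-0.057,-0.94,0],[-0.057,-0.94,0],[0,0,0],[0,0,0],[0,0,0]],"spin":[0,0,0,0,0,0]}' 
python3 - <<'E'
from h import *
plan(179.4,[rack(32)[0],-73.7,84])
E
```

```text
time_s: 21.55
ee_pos: [431.1, 10.0, 208.0]
ee_rot: [180.0, -0.1, 179.3]
force: [0.4, 0.4, -0.6]
gripper_width: 91.0
gripper_force: 0.0
time_s: 22.15
ee_pos: [435.5, -72.8, 208.2]
ee_rot: [180.0, -0.0, 179.4]
force: [-0.3, 0.2, 0.0]
gripper_width: 90.6
gripper_force: 0.0
t 22.15 now [435.5 -72.8 208.2] rot [ 1.7996e+02 -4.0000e-02  1.7941e+02]
spin 0.001
[np.float64(435.1982454196964), -73.7, 84] [ 0.009 -0.03   4.14 ]
```

```bash
python3 -m jog '{"jaw":[91,91,91,91,91,91,91],"slide":[[0.01,-0.03,0.7],[0,0,0.9],[0,0,0.9],[0,0,0.9],[0,0,0.6],[0,0,0.14],[0,0,0]],"spin":[0,0,0,0,0,0,0]}'
python3 -m jog '{"jaw":[40,40,40,40,40,40,40,40],"slide":[[0,0,0],[0,0,0],[0,0,0],[0,0,0],[0,0,0],[0,0,0],[0,0,0],[0,0,0]],"spin":[0,0,0,0,0,0,0,0]}' 30
python3 -m jog '{"jaw":[40,40,40,40,40,40,40,40,40],"slide":[[0,0,-0.3],[0,0,-0.5],[0,0,-0.7],[0,0,-0.8],[0,0,-0.9],[0,0,-0.9],[0,0,-0.6],[0,0,-0.3],[0,0,0]],"spin":[0,0,0,0,0,0,0,0,0.325]}' 30
python3 - <<'E'
from h import *
plan(176.8,[469,-307,230],[469,-307,39])
E
```

```text
time_s: 22.85
ee_pos: [435.3, -73.6, 84.1]
ee_rot: [180.0, -0.1, 179.5]
force: [0.4, -0.0, -0.3]
gripper_width: 91.2
gripper_force: 0.0
time_s: 23.65
ee_pos: [435.6, -74.6, 84.6]
ee_rot: [-180.0, 0.0, 179.4]
force: [-0.7, -1.1, 4.2]
gripper_width: 51.5
gripper_force: 30.0
time_s: 24.55
ee_pos: [435.3, -74.4, 234.9]
ee_rot: [180.0, 0.0, 176.7]
force: [0.1, 0.0, -5.0]
gripper_width: 51.9
gripper_force: 30.0
t 24.55 now [435.3 -74.4 234.9] rot [1.7999e+02 3.0000e-02 1.7674e+02]
spin -0.008
[469, -307, 230] [-1.555 -7.68   0.165]
[469, -307, 39] [0.    0.    6.367]
```

```bash
python3 -m jog '{"jaw":[40,40,40,40,40,40,40,40,40,40],"slide":[[-0.1,-0.5,0],[-0.19,-0.94,0],[-0.19,-0.94,0],[-0.19,-0.94,0],[-0.19,-0.94,0],[-0.19,-0.94,0],[-0.19,-0.94,0],[-0.19,-0.94,0],[-0.12,-0.6,0],[0,0,0]],"spin":[0,0,0,0,0,0,0,0,0,0]}' 30
python3 -m jog '{"jaw":[40,40,40,40,40,40,40,40,40,40],"slide":[[0,0,0.4],[0,0,0.8],[0,0,0.9],[0,0,0.9],[0,0,0.9],[0,0,0.9],[0,0,0.7],[0,0,0.5],[0,0,0.2],[0,0,0]],"spin":[0,0,0,0,0,0,0,0,0,0]}' 
python3 -m jog '{"jaw":[40,40,40,40,40,40],"slide":[[0,0,0.1],[0,0,0.1],[0,0,0.1],[0,0,0.04],[0,0,0],[0,0,0]],"spin":[0,0,0,0,0,0]}'
```

```text
time_s: 25.55
ee_pos: [468.7, -308.8, 232.9]
ee_rot: [180.0, -0.1, 176.7]
force: [-1.2, 0.5, -4.5]
gripper_width: 52.0
gripper_force: 30.0
time_s: 26.55
ee_pos: [468.2, -305.6, 47.3]
ee_rot: [179.9, -0.1, 176.8]
force: [-0.1, 1.3, -4.5]
gripper_width: 51.7
gripper_force: 30.0
time_s: 27.15
ee_pos: [469.1, -307.2, 38.2]
ee_rot: [-180.0, 0.0, 176.8]
force: [0.1, 0.4, -4.5]
gripper_width: 51.8
gripper_force: 30.0
```

```bash
python3 -m jog '{"jaw":[40,40,40,40],"slide":[[0,0,0.1],[0,0,0.04],[0,0,0],[0,0,0]],"spin":[0,0,0,0]}'
python3 -m jog '{"jaw":[40,40,40],"slide":[[0,0,0.03],[0,0,0],[0,0,0]],"spin":[0,0,0]}'
python3 -m jog '{"jaw":[40,40,40],"slide":[[0,0,0.03],[0,0,0],[0,0,0]],"spin":[0,0,0]}'
```

```text
time_s: 27.55
ee_pos: [469.0, -307.0, 33.8]
ee_rot: [180.0, -0.0, 176.8]
force: [0.3, 0.1, -4.6]
gripper_width: 52.4
gripper_force: 30.0
time_s: 27.85
ee_pos: [469.2, -307.2, 33.3]
ee_rot: [-180.0, 0.0, 176.8]
force: [-0.1, -0.4, -1.9]
gripper_width: 52.1
gripper_force: 30.0
time_s: 28.15
ee_pos: [469.3, -307.2, 33.2]
ee_rot: [-180.0, 0.0, 176.8]
force: [-0.7, 1.6, 6.2]
gripper_width: 51.7
gripper_force: 30.0
```

```bash
python3 -m jog '{"jaw":[91,91,91,91,91,91,91,91,91,91],"slide":[[0,0,0.0],[0,0,0],[0,0,0],[0,0,0],[0,0,0],[0,0,-0.5],[0,0,-0.9],[0,0,-0.9],[0,0,-0.9],[0,0,-0.9]],"spin":[0,0,0,0,0,0,0,0,0,0]}' 
python3 -m jog '{"jaw":[91,91,91,91,91],"slide":[[0,0,-0.9],[0,0,-0.9],[0,0,0],[0,0,0],[0,0,0]],"spin":[0,0,0,0.16,0]}' 
python3 - <<'E'
from h import *
plan(175.5,[418,293.4,210],[418,293.4,33.5])
im,M=grab('top','t4.png'); cv2.imwrite('pics/t4c.png',cv2.resize(im[90:330,160:480],None,fx=2.5,fy=2.5,interpolation=cv2.INTER_CUBIC))
hsv=cv2.cvtColor(im,cv2.COLOR_BGR2HSV)
for n,lo,hi in (('red',(0,150,60),(6,255,255)),('blue',(100,120,60),(125,255,255))):
    k=cv2.inRange(hsv,lo,hi); ys,xs=np.nonzero(k[160:260,170:245])
    r=cv2.minAreaRect(np.c_[xs+170,ys+160].astype(np.float32)); W=onz('top',cv2.boxPoints(r),59,M); print(n,len(xs),np.round(onz('top',[r[0]],59,M),1),r[2],np.round(W[:,:2]).tolist())
E
```

```text
time_s: 29.15
ee_pos: [468.9, -307.0, 156.1]
ee_rot: [180.0, -0.0, 176.8]
force: [0.7, 0.3, 0.2]
gripper_width: 91.0
gripper_force: 0.0
time_s: 29.65
ee_pos: [468.2, -306.6, 207.7]
ee_rot: [179.9, -0.1, 175.5]
force: [-0.4, -1.2, 0.0]
gripper_width: 90.9
gripper_force: 0.0
t 29.65 now [ 468.2 -306.6  207.7] rot [ 1.7991e+02 -1.4000e-01  1.7548e+02]
spin -0.002
[418, 293.4, 210] [ 3.239 19.805 -0.078]
[418, 293.4, 33.5] [0.    0.    5.883]
red 255 [[427.5 290.4  59. ]] 7.125016689300537 [[393.0, 324.0], [468.0, 319.0], [462.0, 257.0], [387.0, 263.0]]
blue 402 [[536.  286.2  59. ]] 4.23639440536499 [[499.0, 316.0], [576.0, 314.0], [573.0, 257.0], [496.0, 258.0]]
```

View pics/t4c.png

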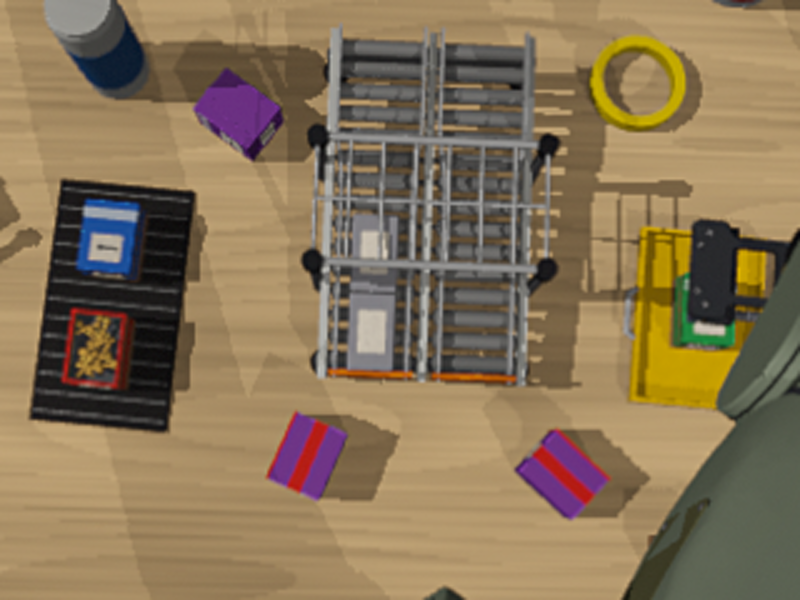

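Green stands in the tray at (703,315) in the crop, blue (110,240) and red (98,348) stand on the mat, and the tins and decoys have not moved. Now I return for red.

```bash
python3 -m jog '{"jaw":[91,91,91,91,91,91,91,91,91,91],"slide":[[0.154,0.943,0],[0.154,0.943,0],[0.154,0.943,0],[0.154,0.943,0],[0.154,0.943,0],[0.154,0.943,0],[0.154,0.943,0],[0.154,0.943,0],[0.154,0.943,0],[0.154,0.943,0]],"spin":[0,0,0,0,0,0,0,0,0,0]}' 
python3 -m jog '{"jaw":[91,91,91,91,91,91,91,91,91,91],"slide":[[0.154,0.943,0],[0.154,0.943,0],[0.154,0.943,0],[0.154,0.943,0],[0.154,0.943,0],[0.154,0.943,0],[0.154,0.943,0],[0.154,0.943,0],[0.154,0.943,0],[0.154,0.943,0]],"spin":[0,0,0,0,0,0,0,0,0,0]}' 
python3 -m jog '{"jaw":[91,91,91,91],"slide":[[0.154,0.943,0],[0,0,0],[0,0,0],[0,0,0]],"spin":[0,0,0,0]}' 
python3 - <<'E'
from h import *
plan(175.5,[418,293.4,33.5])
E
```

```text
time_s: 30.7
ee_pos: [444.1, -20.3, 208.0]
ee_rot: [180.0, -0.1, 175.5]
force: [-0.3, 0.3, 0.4]
gripper_width: 90.8
gripper_force: 0.0
time_s: 31.7
ee_pos: [420.2, 265.1, 207.9]
ee_rot: [-179.9, -0.1, 175.5]
force: [-0.1, -0.7, 0.3]
gripper_width: 91.2
gripper_force: 0.0
time_s: 32.1
ee_pos: [418.3, 291.8, 208.5]
ee_rot: [-179.9, -0.1, 175.5]
force: [0.4, -0.2, 0.6]
gripper_width: 90.8
gripper_force: 0.0
t 32.1 now [418.3 291.8 208.5] rot [-1.7992e+02 -7.0000e-02  1.7550e+02]
spin -0.001
[418, 293.4, 33.5] [0.015 0.051 5.833]
```

```bash
python3 -m jog '{"jaw":[91,91,91,91,91,91,91,91,91],"slide":[[0.01,0.03,0.6],[0,0,0.9],[0,0,0.9],[0,0,0.9],[0,0,0.9],[0,0,0.8],[0,0,0.5],[0,0,0.3],[0,0,0]],"spin":[0,0,0,0,0,0,0,0,0]}'
python3 -m jog '{"jaw":[40,40,40,40,40,40,40,40],"slide":[[0,0,0],[0,0,0],[0,0,0],[0,0,0],[0,0,0],[0,0,0],[0,0,0],[0,0,0]],"spin":[0,0,0,0,0,0,0,0]}' 30
python3 -m jog '{"jaw":[40,40,40,40,40,40,40,40,40,40],"slide":[[0,0,-0.3],[0,0,-0.6],[0,0,-0.9],[0,0,-0.9],[0,0,-0.9],[0,0,-0.9],[0,0,-0.9],[0,0,-0.6],[0,0,-0.3],[0,0,0]],"spin":[0,0,0,0,0,0,0,0,0,-0.49]}' 30
python3 - <<'E'
from h import *
plan(179.4,rack(34.5,-0.7,225),rack(34.5,-0.7,100))
E
```

```text
time_s: 33.0
ee_pos: [418.0, 292.6, 34.3]
ee_rot: [-179.9, -0.1, 175.5]
force: [-0.2, -0.3, -0.3]
gripper_width: 90.9
gripper_force: 0.0
time_s: 33.8
ee_pos: [418.5, 293.8, 35.4]
ee_rot: [180.0, 0.0, 175.5]
force: [-0.8, -1.4, 4.7]
gripper_width: 51.8
gripper_force: 30.0
time_s: 34.8
ee_pos: [418.5, 293.8, 224.9]
ee_rot: [180.0, 0.0, 179.5]
force: [1.0, -0.0, -5.6]
gripper_width: 51.9
gripper_force: 30.0
t 34.8 now [418.5 293.8 224.9] rot [1.7995e+02 5.0000e-02 1.7954e+02]
spin 0.017
[np.float64(437.6907780942288), np.float64(-73.96123817056635), 225] [-7.6900e-01 -1.2252e+01 -5.0000e-03]
[np.float64(437.6907780942288), np.float64(-73.96123817056635), 100] [0.    0.    4.167]
```

```bash
python3 -m jog '{"jaw":[40,40,40,40,40,40,40,40,40,40],"slide":[[-0.025,-0.4,0],[-0.044,-0.7,0],[-0.06,-0.95,0],[-0.06,-0.95,0],[-0.06,-0.95,0],[-0.06,-0.95,0],[-0.06,-0.95,0],[-0.06,-0.95,0],[-0.06,-0.95,0],[-0.06,-0.95,0]],"spin":[0,0,0,0,0,0,0,0,0,0]}' 30
python3 -m jog '{"jaw":[40,40,40,40,40,40,40,40],"slide":[[-0.06,-0.95,0],[-0.06,-0.95,0],[-0.05,-0.8,0],[-0.03,-0.5,0],[-0.02,-0.35,0],[0,0,0],[0,0,0],[0,0,0]],"spin":[0,0,0,0,0,0,0,0]}' 
python3 - <<'E'
from h import *
plan(179.4,rack(34.5,-0.7,100))
grab('wrist','w5.png')
E
```

```text
time_s: 35.8
ee_pos: [430.9, 30.7, 223.1]
ee_rot: [-180.0, -0.2, 179.3]
force: [1.0, 0.4, -3.8]
gripper_width: 51.7
gripper_force: 30.0
time_s: 36.6
ee_pos: [437.6, -73.3, 223.9]
ee_rot: [180.0, -0.0, 179.5]
force: [-0.2, -0.6, -4.8]
gripper_width: 52.0
gripper_force: 30.0
t 36.6 now [437.6 -73.3 223.9] rot [ 1.7997e+02 -3.0000e-02  1.7947e+02]
spin 0.009
[np.float64(437.6907780942288), np.float64(-73.96123817056635), 100] [-2.000e-03 -2.100e-02  4.131e+00]
```

View pics/w5.png

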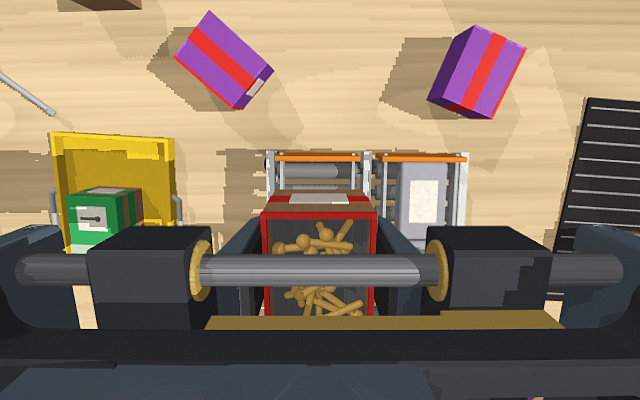

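Red is held level above the lane, with its front rim at about (318,213) px and the stop at (315,158). I'll check its front edge and lateral centre before going down.

```bash
python3 - <<'E'
from h import *
M=model('wrist'); z=223.9-31.3+55
print(onz('wrist',[[261,212],[376,212]],z,M)); print(onz('wrist',[[277,162],[357,162],[384,162],[466,162]],77,M)); print(rack(0))
E
```

```text
[[412.87675023 -99.623348   247.6       ]
 [413.32300804 -48.41771655 247.6       ]]
[[ 411.25040574 -112.21866126   77.        ]
 [ 411.87696657  -37.89795692   77.        ]
 [ 412.06922524  -12.76878958   77.        ]
 [ 412.59470273   63.97651464   77.        ]]
[np.float64(403.2), np.float64(-72.9), 0]
```

The lid leans forward because of the 6° slope, so the stop is really at x of about 409–411. I'll shift back 6 mm before going down.

```bash
python3 -m jog '{"jaw":[40,40,40,40,40,40,40,40,40,40],"slide":[[-0.2,-0.03,0],[0,0,0.4],[0,0,0.7],[0,0,0.8],[0,0,0.8],[0,0,0.7],[0,0,0.4],[0,0,0.2],[0,0,0],[0,0,0]],"spin":[0,0,0,0,0,0,0,0,0,0]}' 30
python3 -m jog '{"jaw":[40,40,40,40],"slide":[[0,0,0.1],[0,0,0.05],[0,0,0],[0,0,0]],"spin":[0,0,0,0]}'
python3 -m jog '{"jaw":[40,40,40,40],"slide":[[0,0,0.05],[0,0,0.05],[0,0,0],[0,0,0]],"spin":[0,0,0,0]}'
```

```text
time_s: 37.65
ee_pos: [444.4, -74.9, 104.4]
ee_rot: [-180.0, 0.1, 179.5]
force: [0.2, -0.5, -4.6]
gripper_width: 51.9
gripper_force: 30.0
time_s: 38.05
ee_pos: [444.0, -75.0, 99.8]
ee_rot: [180.0, 0.0, 179.4]
force: [-1.1, 0.1, -5.1]
gripper_width: 52.1
gripper_force: 30.0
time_s: 38.45
ee_pos: [443.9, -75.0, 96.6]
ee_rot: [180.0, -0.0, 179.4]
force: [0.5, 0.4, -4.6]
gripper_width: 51.7
gripper_force: 30.0
```

```bash
python3 -m jog '{"jaw":[40,40,40,40],"slide":[[0,0,0.05],[0,0,0],[0,0,0],[0,0,0]],"spin":[0,0,0,0]}'
python3 -m jog '{"jaw":[40,40,40,40],"slide":[[0,0,0.05],[0,0,0],[0,0,0],[0,0,0]],"spin":[0,0,0,0]}'
python3 -m jog '{"jaw":[40,40,40,40],"slide":[[0,0,0.05],[0,0,0],[0,0,0],[0,0,0]],"spin":[0,0,0,0]}'
```

```text
time_s: 38.85
ee_pos: [444.0, -75.0, 95.1]
ee_rot: [180.0, 0.0, 179.4]
force: [-0.4, -0.0, -5.2]
gripper_width: 51.5
gripper_force: 30.0
time_s: 39.25
ee_pos: [445.0, -75.0, 94.3]
ee_rot: [-180.0, 0.1, 179.4]
force: [0.5, 1.7, 3.5]
gripper_width: 51.7
gripper_force: 30.0
time_s: 39.65
ee_pos: [444.9, -75.1, 93.0]
ee_rot: [-180.0, 0.1, 179.4]
force: [0.7, 1.4, 4.6]
gripper_width: 51.5
gripper_force: 30.0
```

Contact at 94, and the carton is turning onto the slope as I press. A little further, then soften the grip and release.

```bash
python3 -m jog '{"jaw":[40,40,40,40],"slide":[[0,0,0.06],[0,0,0],[0,0,0],[0,0,0]],"spin":[0,0,0,0]}'
python3 -m jog '{"jaw":[40,40,40,40],"slide":[[0,0,0.04],[0,0,0],[0,0,0],[0,0,0]],"spin":[0,0,0,0]}' 5
python3 -m jog '{"jaw":[91,91,91,91,91,91],"slide":[[0,0,0],[0,0,0],[0,0,0],[0,0,0],[0,0,0],[0,0,0]],"spin":[0,0,0,0,0,0]}' 5
```

```text
time_s: 40.05
ee_pos: [444.7, -75.1, 91.2]
ee_rot: [-180.0, 0.1, 179.4]
force: [-1.3, 1.4, 5.9]
gripper_width: 51.8
gripper_force: 30.0
time_s: 40.45
ee_pos: [443.8, -75.1, 89.3]
ee_rot: [-180.0, -0.0, 179.4]
force: [-1.2, -0.1, 5.3]
gripper_width: 52.1
gripper_force: 5.0
time_s: 41.05
ee_pos: [443.9, -74.9, 89.1]
ee_rot: [180.0, -0.0, 179.4]
force: [0.8, 0.0, -0.2]
gripper_width: 90.5
gripper_force: 0.0
```

```bash
python3 -m jog '{"jaw":[91,91,91,91,91,91],"slide":[[0,0,-0.5],[0,0,-0.9],[0,0,-0.9],[0,0,-0.9],[0,0,-0.8],[0,0,0]],"spin":[0,0,0,0,0,0.49]}'
python3 - <<'E'
from h import *
plan(175.5,[528,286.4,210],[528,286.4,34.5])
im,M=grab('wrist','w6.png')
E
```

```text
time_s: 41.65
ee_pos: [446.0, -75.4, 212.5]
ee_rot: [-180.0, 0.4, 175.4]
force: [-0.8, 0.6, -0.7]
gripper_width: 91.0
gripper_force: 0.0
t 41.65 now [446.  -75.4 212.5] rot [-179.96    0.42  175.43]
spin -0.009
[528, 286.4, 210] [-1.78  12.237  0.082]
[528, 286.4, 34.5] [0.   0.   5.85]
```

View pics/w6.png

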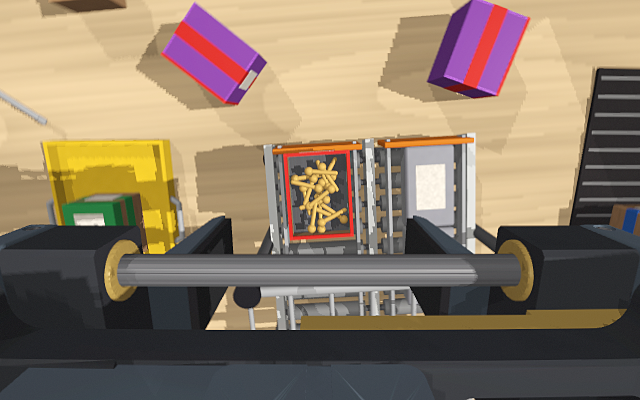

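Red sits at the stop at (319,195) px with its screws inside. Now blue.

```bash
python3 -m jog '{"jaw":[91,91,91,91,91,91,91,91,91,91],"slide":[[-0.15,0.94,0],[-0.15,0.94,0],[-0.15,0.94,0],[-0.15,0.94,0],[-0.15,0.94,0],[-0.15,0.94,0],[-0.15,0.94,0],[-0.15,0.94,0],[-0.15,0.94,0],[-0.15,0.94,0]],"spin":[0,0,0,0,0,0,0,0,0,0]}' 30
python3 -m jog '{"jaw":[91,91,91,91,91,91],"slide":[[-0.15,0.94,0],[-0.15,0.94,0],[-0.15,0.94,0],[0,0,0],[0,0,0],[0,0,0]],"spin":[0,0,0,0,0,0]}' 
python3 - <<'E'
from h import *
plan(175.5,[533,286,34.5])
E
```

```text
time_s: 42.7
ee_pos: [510.6, 203.7, 208.4]
ee_rot: [-180.0, -0.1, 175.6]
force: [0.7, 0.3, -0.4]
gripper_width: 91.2
gripper_force: 0.0
time_s: 43.3
ee_pos: [530.4, 285.1, 208.7]
ee_rot: [-179.9, -0.1, 175.5]
force: [-0.2, -0.9, -0.3]
gripper_width: 91.0
gripper_force: 0.0
t 43.3 now [530.4 285.1 208.7] rot [-1.7994e+02 -6.0000e-02  1.7552e+02]
spin 0.003
[533, 286, 34.5] [-0.084  0.038  5.807]
```

```bash
python3 -m jog '{"jaw":[91,91,91,91,91,91,91,91,91],"slide":[[-0.06,0.02,0.6],[0,0,0.9],[0,0,0.9],[0,0,0.9],[0,0,0.9],[0,0,0.8],[0,0,0.5],[0,0,0.28],[0,0,0]],"spin":[0,0,0,0,0,0,0,0,0]}'
python3 -m jog '{"jaw":[40,40,40,40,40,40,40,40],"slide":[[0,0,0],[0,0,0],[0,0,0],[0,0,0],[0,0,0],[0,0,0],[0,0,0],[0,0,0]],"spin":[0,0,0,0,0,0,0,0]}' 30
python3 -m jog '{"jaw":[40,40,40,40,40,40,40,40,40,40],"slide":[[0,0,-0.3],[0,0,-0.6],[0,0,-0.9],[0,0,-0.9],[0,0,-0.9],[0,0,-0.9],[0,0,-0.9],[0,0,-0.7],[0,0,-0.4],[0,0,0]],"spin":[0,0,0,0,0,0,0,0,0,-0.49]}' 30
python3 - <<'E'
from h import *
plan(179.4,[682,-77,230],[682,-77,120])
E
```

```text
time_s: 44.2
ee_pos: [532.1, 285.3, 35.0]
ee_rot: [-179.9, -0.1, 175.5]
force: [-0.4, -1.1, 0.0]
gripper_width: 90.9
gripper_force: 0.0
time_s: 45.0
ee_pos: [532.8, 286.4, 36.1]
ee_rot: [180.0, 0.0, 175.5]
force: [-0.8, -0.7, 3.7]
gripper_width: 52.2
gripper_force: 30.0
time_s: 46.0
ee_pos: [533.1, 286.7, 232.4]
ee_rot: [179.9, 0.1, 179.5]
force: [0.8, -0.0, -3.8]
gripper_width: 51.5
gripper_force: 30.0
t 46.0 now [533.1 286.7 232.4] rot [1.7992e+02 1.3000e-01 1.7954e+02]
spin 0.017
[682, -77, 230] [ -5.089 -12.072   0.079]
[682, -77, 120] [0.    0.    3.667]
```

```bash
python3 -m jog '{"jaw":[40,40,40,40,40,40,40,40,40,40],"slide":[[-0.17,-0.4,0],[-0.295,-0.7,0],[-0.4,-0.95,0],[-0.4,-0.95,0],[-0.4,-0.95,0],[-0.4,-0.95,0],[-0.4,-0.95,0],[-0.4,-0.95,0],[-0.4,-0.95,0],[-0.4,-0.95,0]],"spin":[0,0,0,0,0,0,0,0,0,0]}' 30
python3 -m jog '{"jaw":[40,40,40,40,40,40,40,40],"slide":[[-0.4,-0.95,0],[-0.4,-0.95,0],[-0.34,-0.8,0],[-0.19,-0.45,0],[-0.09,-0.22,0],[0,0,0],[0,0,0],[0,0,0]],"spin":[0,0,0,0,0,0,0,0]}' 
python3 - <<'E'
from h import *
plan(179.4,[682,-77,120])
grab('wrist','w7.png'); grab('top','t7.png')
E
```

```text
time_s: 47.0
ee_pos: [639.7, 22.0, 229.3]
ee_rot: [-180.0, -0.2, 179.3]
force: [-0.1, -0.1, -3.4]
gripper_width: 51.7
gripper_force: 30.0
time_s: 47.8
ee_pos: [681.3, -75.9, 230.9]
ee_rot: [180.0, -0.0, 179.5]
force: [-0.7, 0.6, -3.5]
gripper_width: 51.8
gripper_force: 30.0
t 47.8 now [681.3 -75.9 230.9] rot [ 1.7996e+02 -2.0000e-02  1.7951e+02]
spin 0.014
[682, -77, 120] [-0.022 -0.037  3.695]
```

View pics/w7.png

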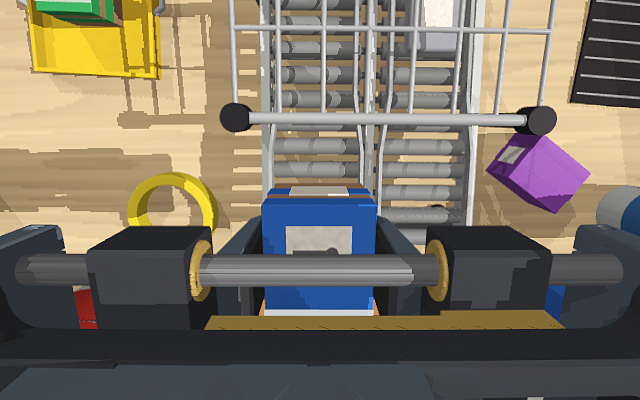

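Blue hangs above the loading end at (318,255) px, with the far edge of the deck at row 117. I'll check the lateral centring against the rails.

```bash
python3 - <<'E'
from h import *
M=model('wrist')
im=cv2.imread('pics/w7.png')
print(onz('wrist',[[262,205],[376,205]],230.9-32+55,M)[:,:2])
print('rails row150', onz('wrist',[[273,150],[351,150]],90,M)[:,:2],'row185',onz('wrist',[[268,180],[358,180]],93,M)[:,:2])
print('deck edge',onz('wrist',[[235,117],[538,120]],158,M)[:,:2])
g=cv2.cvtColor(im,cv2.COLOR_BGR2GRAY); print(g[150,255:285],g[150,340:375],g[180,250:285],g[180,345:380])
E
```

```text
[[ 653.60077713 -101.92708024]
 [ 654.01897828  -51.18674995]]
rails row150 [[ 643.47827302 -117.53428526]
 [ 644.04632126  -47.01758154]] row185 [[ 670.39505858 -122.75904337]
 [ 671.06473929  -40.51740505]]
deck edge [[ 614.6860429  -134.09677792]
 [ 617.92309814   77.25220605]]
[208 208 208 207 208 207 201 169 170 170 171 174 138 159 190 189 186 153
 148 128 130 129 131 131 131 130 131 131 130 133] [138 132 133 136 140  76  88  89  90  90  91  91  89  91  89  92  90  91
  86  71 192 209 210 150  79 137 147 165 172 171 171 172 142 147 108] [146 146 146 146 145 145 145 145 145 145 144 141 165 170 170 170 168 167
 176 205 203 209 149 154 148 147 146 145 148 151 154 155 156 156 156] [133 133 132 133 132 133 132 133 134 133 131 135 139  84  82 220 207 214
 117 114 149 146 144 144 145 145 146 146 129 132 121  90  90 150 212]
```

```bash
python3 -m jog '{"jaw":[40,40,40,40,40,40,40,40,40],"slide":[[-0.02,-0.08,0],[0,0,0.4],[0,0,0.7],[0,0,0.8],[0,0,0.8],[0,0,0.5],[0,0,0.25],[0,0,0],[0,0,0]],"spin":[0,0,0,0,0,0,0,0,0]}' 30
python3 -m jog '{"jaw":[40,40,40,40],"slide":[[0,0,0.06],[0,0,0.05],[0,0,0],[0,0,0]],"spin":[0,0,0,0]}'
python3 -m jog '{"jaw":[40,40,40,40],"slide":[[0,0,0.06],[0,0,0],[0,0,0],[0,0,0]],"spin":[0,0,0,0]}'
python3 -m jog '{"jaw":[40,40,40,40],"slide":[[0,0,0.05],[0,0,0],[0,0,0],[0,0,0]],"spin":[0,0,0,0]}'
```

```text
time_s: 48.8
ee_pos: [682.8, -79.6, 127.8]
ee_rot: [-180.0, 0.1, 179.4]
force: [0.1, 0.5, -2.9]
gripper_width: 51.5
gripper_force: 30.0
time_s: 49.2
ee_pos: [682.4, -79.6, 124.2]
ee_rot: [180.0, 0.0, 179.4]
force: [0.2, 0.0, -3.2]
gripper_width: 51.4
gripper_force: 30.0
time_s: 49.6
ee_pos: [682.3, -79.6, 122.1]
ee_rot: [180.0, -0.0, 179.4]
force: [-0.5, 0.0, -4.0]
gripper_width: 51.6
gripper_force: 30.0
time_s: 50.0
ee_pos: [682.3, -79.5, 120.6]
ee_rot: [180.0, 0.0, 179.4]
force: [-1.0, 0.0, -3.3]
gripper_width: 51.6
gripper_force: 30.0
```

```bash
python3 -m jog '{"jaw":[40,40,40],"slide":[[0,0,0.05],[0,0,0],[0,0,0]],"spin":[0,0,0]}'
python3 -m jog '{"jaw":[40,40,40],"slide":[[0,0,0.05],[0,0,0],[0,0,0]],"spin":[0,0,0]}'
python3 -m jog '{"jaw":[40,40,40],"slide":[[0,0,0.05],[0,0,0],[0,0,0]],"spin":[0,0,0]}'
```

```text
time_s: 50.3
ee_pos: [682.1, -79.6, 119.1]
ee_rot: [180.0, -0.0, 179.4]
force: [-0.6, 0.2, -4.2]
gripper_width: 51.7
gripper_force: 30.0
time_s: 50.6
ee_pos: [681.6, -79.6, 118.2]
ee_rot: [180.0, -0.1, 179.4]
force: [-5.7, 1.4, 3.1]
gripper_width: 52.3
gripper_force: 30.0
time_s: 50.9
ee_pos: [681.6, -79.6, 118.2]
ee_rot: [-180.0, -0.0, 179.4]
force: [-7.3, 1.0, 8.5]
gripper_width: 52.1
gripper_force: 30.0
```

```bash
python3 -m jog '{"jaw":[40,40,40,40],"slide":[[0,0,0.05],[0,0,0],[0,0,0],[0,0,0]],"spin":[0,0,0,0]}' 12
python3 -m jog '{"jaw":[91,91,91,91,91,91],"slide":[[0,0,0],[0,0,0],[0,0,0],[0,0,0],[0,0,0],[0,0,0]],"spin":[0,0,0,0,0,0]}' 5
python3 -m jog '{"jaw":[91,91,91,91,91,91,91,91,91,91],"slide":[[0,0,-0.5],[0,0,-0.9],[0,0,-0.9],[0,0,-0.9],[0,0,-0.8],[0,0,0],[0,0,0],[0,0,0],[0,0,0],[0,0,0]],"spin":[0,0,0,0,0,0,0,0,0,0]}'
python3 -m jog '{"jaw":[91,91,91,91,91,91,91,91,91,91],"slide":[[0,0,0],[0,0,0],[0,0,0],[0,0,0],[0,0,0],[0,0,0],[0,0,0],[0,0,0],[0,0,0],[0,0,0]],"spin":[0,0,0,0,0,0,0,0,0,0]}'
python3 - <<'E'
from h import *
plan(179.4)
im,M=grab('scene'); a=cv2.resize(im[150:310,150:420],None,fx=2.9,fy=2.9,interpolation=cv2.INTER_CUBIC); cv2.imwrite('pics/s8.png',a)
E
```

```text
time_s: 51.3
ee_pos: [681.8, -79.6, 116.8]
ee_rot: [-180.0, 0.0, 179.4]
force: [-7.7, 0.8, 9.3]
gripper_width: 52.0
gripper_force: 12.0
time_s: 51.9
ee_pos: [682.4, -79.5, 114.4]
ee_rot: [180.0, 0.0, 179.4]
force: [-0.4, 0.2, 0.4]
gripper_width: 90.7
gripper_force: 0.0
time_s: 52.9
ee_pos: [681.9, -79.5, 233.3]
ee_rot: [180.0, -0.1, 179.4]
force: [-0.7, 0.7, 0.2]
gripper_width: 90.9
gripper_force: 0.0
time_s: 53.9
ee_pos: [682.3, -79.6, 234.6]
ee_rot: [180.0, -0.0, 179.4]
force: [-1.0, -1.1, 0.3]
gripper_width: 90.6
gripper_force: 0.0
t 53.9 now [682.3 -79.6 234.6] rot [180.    -0.   179.45]
spin 0.006
```

View pics/s8.png

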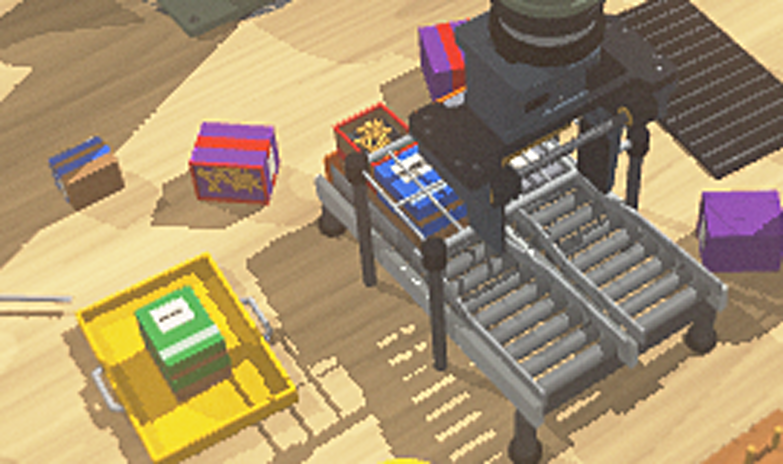

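Green is in the tray at (180,345), red at the front (370,135) and blue behind it (415,185). One numeric check once it has settled.

```bash
python3 -m jog '{"jaw":[91,91,91,91,91,91,91,91,91,91],"slide":[[0,0,0],[0,0,-0.5],[0,0,0],[0,0,0],[0,0,0],[0,0,0],[0,0,0],[0,0,0],[0,0,0],[0,0,0]],"spin":[0,0,0,0,0,0,0,0,0,0]}'
python3 - <<'E'
from h import *
im,M=grab('top'); cv2.imwrite('pics/t9.png',cv2.resize(im[90:290,260:480],None,fx=2.7,fy=2.7,interpolation=cv2.INTER_CUBIC))
hsv=cv2.cvtColor(im,cv2.COLOR_BGR2HSV)
for n,lo,hi,z in (('red',(0,150,60),(6,255,255),114),('blue',(100,120,60),(125,255,255),121)):
    k=cv2.inRange(hsv,lo,hi); ys,xs=np.nonzero(k[150:238,335:368])
    r=cv2.minAreaRect(np.c_[xs+335,ys+150].astype(np.float32)); W=onz('top',cv2.boxPoints(r),z,M); print(n,len(xs),np.round(W[:,:2]).tolist())
E
```

```text
time_s: 54.95
ee_pos: [682.3, -79.6, 249.6]
ee_rot: [180.0, -0.0, 179.4]
force: [-0.5, -0.2, 0.4]
gripper_width: 90.9
gripper_force: 0.0
red 0 [[1001.0, 835.0], [1001.0, 835.0], [1001.0, 835.0], [1001.0, 835.0]]
blue 0 [[996.0, 830.0], [996.0, 830.0], [996.0, 830.0], [996.0, 830.0]]
```

View pics/t9.png

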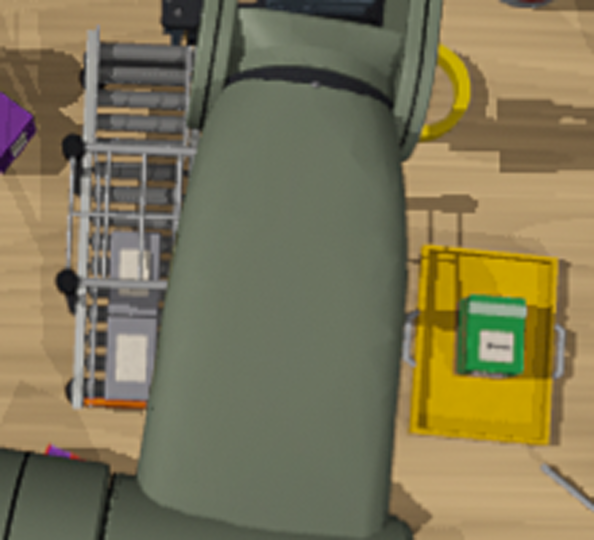

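The arm hides the lane, so I'll move it aside over the empty mat and measure again.

```bash
python3 -m jog '{"jaw":[91,91,91,91,91,91,91,91,91,91],"slide":[[0.6,0.9,-0.3],[0.6,0.9,-0.3],[0.6,0.9,0],[0.6,0.9,0],[0.6,0.9,0],[0.6,0.9,0],[0.6,0.9,0],[0.6,0.9,0],[0.6,0.9,0],[0,0.9,0]],"spin":[0,0,0,0,0,0,0,0,0,0]}'
python3 -m jog '{"jaw":[91,91,91],"slide":[[0,0.9,0],[0,0.5,0],[0,0,0]],"spin":[0,0,0]}'
python3 - <<'E'
from h import *
im,M=grab('top'); cv2.imwrite('pics/t10.png',cv2.resize(im[90:290,260:480],None,fx=2.7,fy=2.7,interpolation=cv2.INTER_CUBIC))
hsv=cv2.cvtColor(im,cv2.COLOR_BGR2HSV)
for n,lo,hi,z in (('red',(0,150,60),(6,255,255),114),('blue',(100,120,60),(125,255,255),121)):
    k=cv2.inRange(hsv,lo,hi); ys,xs=np.nonzero(k[150:238,335:368])
    r=cv2.minAreaRect(np.c_[xs+335,ys+150].astype(np.float32)); W=onz('top',cv2.boxPoints(r),z,M); print(n,len(xs),np.round(W[:,:2]).tolist())
E
```

```text
time_s: 56.0
ee_pos: [520.8, 192.9, 268.4]
ee_rot: [180.0, -0.0, 179.5]
force: [0.1, -0.7, 0.1]
gripper_width: 90.9
gripper_force: 0.0
time_s: 56.3
ee_pos: [523.3, 235.3, 267.5]
ee_rot: [180.0, -0.0, 179.6]
force: [-0.1, 0.1, -0.4]
gripper_width: 91.2
gripper_force: 0.0
red 116 [[474.0, -45.0], [475.0, -101.0], [412.0, -102.0], [411.0, -46.0]]
blue 338 [[477.0, -47.0], [546.0, -50.0], [544.0, -104.0], [475.0, -101.0]]
```

View pics/t10.png

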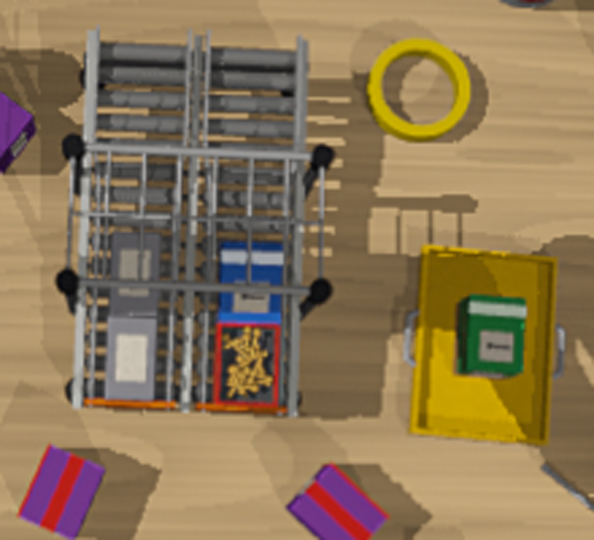

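Red is at the stop (248,365), blue is directly behind it and touching (250,283), and green is in the tray (497,338). Nothing else has moved, so I'm handing it in.

```bash
python3 -c "
from workcell import env
print(env.job_done())"
```

```text
the job is handed in; nothing more can be done
None
```

The job is handed in, about 56 s on the robot's clock: the green carton stands in the yellow tray, the opened red carton is at the front stop with its screws inside, and the sealed blue one is right behind it; I saw no change in the tins, spray can or tape.

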